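# Clip the colour-reference rod into the reader dock

### The arm

A 6-joint arm with a two-finger parallel gripper is mounted at the origin on the work surface. World frame = base frame: x ahead of the robot, y to its left, z up, the work surface at z = 0. Lengths are in m, angles in rad, forces in N, time in s.
With the tool pointing down it reaches from about 0.325 to 0.85 m from the base axis. Payload 4.4 kg.
Tool frame: the origin (TCP) lies at the centre of the arm's flange, where the gripper is bolted on; the fingertips stand 199 mm ahead of it and the grasp point (between the pads) lies 180 mm ahead of it; z points along the fingers, y is the line along which they close (so a half turn about z gives the same grasp; the last joint's range is limited). The gripper opens to 94 mm and grips with 3 to 60 N. Pads are 16 mm wide; open, the fingers measure 119 mm over their backs; the gripper's body (75 mm by 177 mm) begins 78 mm behind the grasp point.
Start: joints at [1.192, 0.207, 1.542, -0, 1.393, -0.15], TCP at [0.13, 0.56, 0.405] pointing down, gripper open.
Joint ranges: [-2.73, 2.73], [-0.86, 2.22], [0.23, 2.46], [-1.11, 4.25], [0.08, 2.63], [-2.82, 2.82]. Speed limits (rad/s): [2.79, 2.79, 3.14, 3.14, 3.14, 3.14].

### API

Orientations are given as a 3x3 rotation matrix whose columns are the frame's x, y, z axes.
In Python, from station import arm gives the robot as it stands.
- The arm moves only by the tool step_arm, never from a script. Its argument "increments" is a list of rows, each an object with "hand": the opening, from 0 (shut) to 1 (fully open); "offset": the shift along the tool's x, y, z in units of 60 mm (1.0 is 60 mm), a list of three; "yaw": the turn about the tool's z in units of 10 degrees (1.0 is 10 degrees). A call has 1 to 12 rows; each row is the pose to reach, as a shift and turn from the pose commanded when the call began, along the tool's axes at that moment; what a row does not reach only later rows make up. A row lasts 1/8 s, in which the tool goes at most 62.5 mm and 10.7 degrees, less where a joint would pass 70% of its speed; a pose out of reach is approached as far as the arm can. A call with a gripper value outside its range is refused whole. The fingers move at their own pace and stop on an object; "squeeze" is the grip in N (left out, the last holds). Time passes only in rows, so rows that repeat a pose let the fingers close. It gives the time, the measured TCP pose, the force, the opening and the grip force at its end, in the units of the state.
- arm.state(): the state, without advancing time (a new reading comes with each control period).
- arm.get_image(name): name is "side" or "top" or "wrist"; returns a dict with "frame" (480x640x3 uint8, red, green, blue), "K" (3x3 intrinsics, pixels), "k1" (the pictures are not rectified: a ray, as slopes to the right and down, at radius r is drawn at 1 + k1 r^2 times it, then the intrinsics apply), "R" (3x3) and "t" (3): a world point X has camera coordinates R X + t. Camera axes: x right, y down, z forward; pixel columns grow to the right and rows downward; lengths in m; the calibration is good to about 2 mm. A picture is of the moment at which its call begins. There is no depth.
- arm.job_done(): hands the job in; it is judged then, once.
The state is a dict: "t": time; "q": joint angles; "joint_velocities": joint speeds; "effort": joint torques, N m; "tcp_pos": TCP position; "orientation": TCP orientation; "wrist_force": force on the tool from outside, world axes, zero at the start; "moment": the same for the moment, N m; "gripper_width": opening from 0.0 (shut) to 1.0 (fully open); "finger_force": force on a finger pad.
Only numpy, scipy, OpenCV 4.12 (cv2) and the standard library are available. Lean on these libraries where they do the work, as an engineer would, in place of code of your own. Each camera call takes 0.05 s, during which the arm holds its last target. There are 200 camera calls.

### The job

Take the rose-coloured reference rod from its wooden rest and press it sideways into both spring clips of the grey reader dock, bare end towards the orange pin but still clear of it, and let the sprung rail come back up. Then slide the rod lengthwise through the clips until it has pushed the pin right in, and let go, leaving the rod snapped home in both clips and the pin held in. Push gently: never drive the sprung rail under the clips, or the reader's sprung yellow face plate, all the way to its stops. Leave the beaker, vial and bung where they are.

Things in the scene. Friction and masses are not known exactly. Their poses are not given: they have to be found in the camera images.
- rod: Solid rose-coloured glass rod, 22 mm diameter, 180 mm long, domed ends, 170 g, with a black cap (25 mm diameter, 20 mm long) at one end. Origin on its axis at mid-length; its y axis runs along the rod towards the capped end (it may be rolled about y). It starts lying level in the wooden rest.
- nose (a point): Tip of the rod's bare domed end, on its axis, 90 mm from mid-length (rod -y).
- tail (a point): Centre of the capped end's face, on the rod axis, 90 mm from mid-length (rod +y).
- rest: Fixed wooden rest, 60 x 150 mm (x, y). Origin at the centre of its underside. Two V supports, 12 mm wide, at y = -60 and +60 mm carry the rod along its y axis, rod axis about 37 mm above the table; free below the rod between the supports down to the 6 mm base plate.
- dock: Fixed grey reader dock, base plate 70 mm (x) x 300 mm (y) x 8 mm thick. Origin at the underside, midway between the clips; z up, y along the clip line, away from the pin. Two upward-opening steel C clips, each 12 mm wide along y, centred at y = -44 and +44 mm. A seated rod lies along y at x = 0, its axis 74 mm above the origin.
- clip_pin (a point): Seat centre of the C clip nearer the pin: on the seated rod's axis at dock y = -44 mm. Sprung lips 7.5 mm above this point, 16 mm apart; flared tips 91 mm high, 18 mm out to each side. A rod lying on the lips, not snapped in, has its axis 90 mm high. Snapping both clips at once takes about 8 to 16 N; seated, they resist lengthwise sliding with 2 to 8 N in all.
- clip_far (a point): Seat centre of the other, equal clip, at dock y = +44 mm. Both clips stand on a rail, 34 mm wide, top 46 mm high between the clips, which is carried on springs: under downward load it sinks some 7 to 17 mm before the rod snaps in (maybe one clip first), then comes back up. The clip points as given do not follow it; the pin is in line only with the rail up.
- reach (a point): Point fixed to the dock on the seated rod's axis at dock y = -93 mm, the middle of the range of the black reader head (50 mm wide, 91 mm high, facing +y). The head is clamped elsewhere each time and is not measured: when the pin is right in, the nose lies within 12 mm before or beyond this point.
- rail (a joint): Height of the clips' sprung rail: 0 unloaded, negative as it sinks, bottom stops at -0.024 m. It starts to move at about 2.5 N of downward push and takes 0.7 N more per mm (about 19 N at the stops).
- plate (a joint): Travel of the yellow face plate of the reader head, 30 mm square, around the pin, towards dock -y: 0 free, stop at 0.0025 m. It is a stiff overload spring: about 2 N to start, then 3 N per mm.
- pin (a joint): Travel of the sprung orange pin, 10 mm diameter, towards dock -y: 0 free, standing 6 mm out of the yellow plate; 0.006 m right in, flush with the plate, on which it slides. Pushing it in takes 0.4 to 1.1 N, less than the clips' hold on the rod; beyond that the rod pushes the plate.
- beaker: Loose clear plastic beaker, 96 mm across, 130 mm high, bystander; origin at the centre of its underside.
- vial: Loose small glass vial, 28 mm across, 60 mm high, bystander; origin at the centre of its underside.
- bung: Loose white barrel bung, 56 mm across, 35 mm high, bystander; origin at the centre of its underside.

How it is judged:
By the outcome, as a careful person would: the job done as asked, in the order asked, and still so for the second after the job is handed in, with the robot touching nothing.
It also fails if it takes over 67 s, if anything falls off the work surface, if the arm or the gripper's body presses on something with over 40 N, if the wrist force passes 120 N, or if a joint passes its speed limit or range.

## Working session

There is one attempt and no reset: what is moved stays moved. The work goes in short steps, Python scripts to look and compute and a tool call to move; the robot and the scene stay as the last step left them, time stands still between calls to the robot, and variables do not carry over. Pictures are saved under pics/ and viewed, at most 10 in all, crops included, and the job is handed in when it is done.

Besides the shell and the picture viewer there is one more tool, called after "Emit:" as name(argument=value, ...), one argument or row to a line, values as JSON. step_arm: Moves the arm, as the interface text tells. Its arguments: {"type":"object","properties":{"increments":{"type":"array","items":{"type":"object","properties":{"hand":{"type":"number"},"offset":{"type":"array","items":{"type":"number"}},"yaw":{"type":"number"}}}},"squeeze":{"type":"number"}},"required":["increments"]}

```bash
mkdir -p pics
cat > h.py <<'E'
import numpy as np, cv2
from station import arm
def grab(name, tag):
    d=arm.get_image(name); cv2.imwrite(f'pics/{tag}.png', d['frame'][:,:,::-1]); np.savez(f'pics/{tag}.npz',**{k:np.array(v) for k,v in d.items()}); return d
def load(tag): return dict(np.load(f'pics/{tag}.npz'))
def ray(d,u,v):
    K=d['K']; k1=float(d['k1'])
    p=np.array([(u-K[0,2])/K[0,0],(v-K[1,2])/K[1,1]]); s=p.copy()
    for _ in range(30): s=p/(1+k1*(s@s))
    R=np.array(d['R']); c=-R.T@d['t']; r=R.T@np.array([*s,1]); return c,r/np.linalg.norm(r)
def at_z(d,u,v,z):
    c,r=ray(d,u,v); return c+r*(z-c[2])/r[2]
def tri(obs):
    A=0;b=0
    for d,u,v in obs:
        c,r=ray(d,u,v); P=np.eye(3)-np.outer(r,r); A=A+P; b=b+P@c
    X=np.linalg.solve(A,b)
    return X,[np.linalg.norm((np.eye(3)-np.outer(r,r))@(X-c))*1e3 for c,r in (ray(*o) for o in obs)]
def proj(d,X):
    x=np.array(d['R'])@X+d['t']; s=x[:2]/x[2]; s=s*(1+float(d['k1'])*(s@s)); return s[0]*d['K'][0,0]+d['K'][0,2], s[1]*d['K'][1,1]+d['K'][1,2]
E
python3 - <<'E'
from h import *
for n in('top','side','wrist'):
    d=grab(n,n+'0'); print(n,-d['R'].T@d['t'],d['K'][0,0],d['k1'])
print(arm.state())
a=[cv2.imread(f'pics/{n}0.png') for n in('top','side')]
E
```

```text
top [ 0.49027599 -0.01028886  1.01340651] 443.58878040059216 -0.010066744901399301
side [0.49064922 0.77000527 0.67894137] 591.527962604111 -0.17144044107673506
wrist [0.05393192 0.5788858  0.38311122] 360.31364695050513 0.019452794168550978
{'t': 0.15, 'q': array([ 1.19149947e+00,  2.07228475e-01,  1.54263367e+00,  4.66805279e-05,
        1.39349036e+00, -1.50484419e-01]), 'joint_velocities': array([ 0.00097861, -0.00194378, -0.00279931,  0.00061574,  0.00034801,
        0.00079491]), 'effort': array([ 4.56724119e-04, -3.71309352e+01, -2.81814462e+01,  6.98125153e-02,
        3.26019328e-02, -8.31255329e-05]), 'tcp_pos': array([0.13031241, 0.55974964, 0.40375111]), 'orientation': array([[-9.73934462e-01,  2.26828529e-01, -6.94299227e-04],
       [ 2.26829381e-01,  9.73933168e-01, -1.61775890e-03],
       [ 3.09247174e-04, -1.73307861e-03, -9.99998450e-01]]), 'wrist_force': array([-0.11088529,  0.46004742,  0.66808631]), 'moment': array([-0.00468674, -0.0171109 ,  0.01705273]), 'finger_force': 0.0, 'gripper_width': 1.0018769059368}
```

View pics/top0.png

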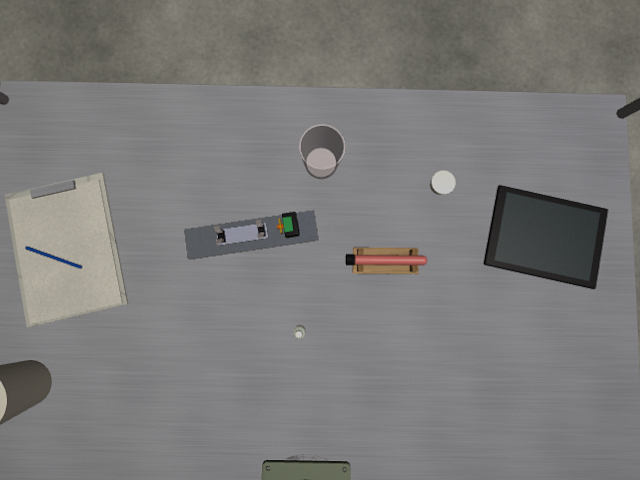

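View pics/side0.png

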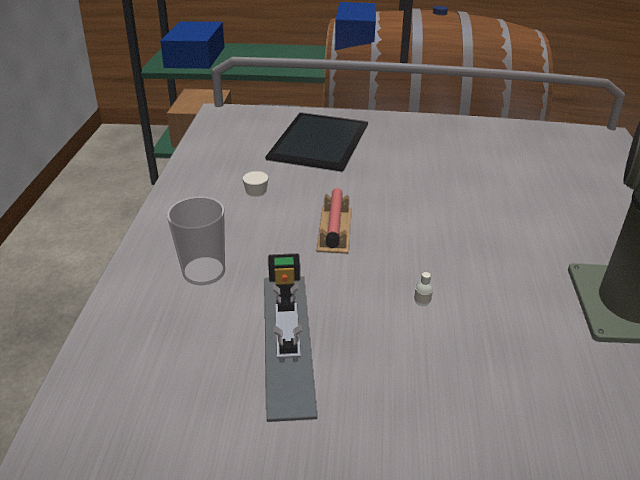

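The top view shows the dock on the left with its pin and reader at about (285,225). The rod lies from its cap at (350,260) to its nose at (427,260). Both bare ends face the same way. In the side view the pin is at (285,276), the rod cap at (333,240) and the nose at (337,192).

Run:
```python
from h import *
t=load('top0')
for n,u,v,z in [('cap',350,260,.037),('nose',427,260,.037),('c',185,229,.008),('c',316,211,.008),('c',318,240,.008),('c',188,259,.008),('pinplate',281,227,.074)]: print(n,at_z(t,u,v,z).round(4))
```

```text
cap [ 0.5351 -0.0871  0.037 ]
nose [ 0.5382 -0.2571  0.037 ]
c [0.5999 0.2873 0.008 ]
c [ 0.6471 -0.0102  0.008 ]
c [ 0.5805 -0.016   0.008 ]
c [0.5318 0.2773 0.008 ]
pinplate [0.6009 0.0637 0.074 ]
```

Emit:
step_arm(
  increments=[
    {"hand":1,"offset":[-0.8,-0.56,0.06],"yaw":0.55},
    {"hand":1,"offset":[-1.6,-1.12,0.12],"yaw":1.1},
    {"hand":1,"offset":[-2.4,-1.68,0.18],"yaw":1.7},
    {"hand":1,"offset":[-3.2,-2.24,0.24],"yaw":2.3},
    {"hand":1,"offset":[-4.0,-2.8,0.3],"yaw":2.8},
    {"hand":1,"offset":[-4.8,-3.36,0.36],"yaw":3.4},
    {"hand":1,"offset":[-5.6,-3.92,0.42],"yaw":3.9},
    {"hand":1,"offset":[-6.4,-4.48,0.48],"yaw":4.5},
    {"hand":1,"offset":[-7.2,-5.04,0.54],"yaw":5.1},
    {"hand":1,"offset":[-8.0,-5.6,0.6],"yaw":5.6},
    {"hand":1,"offset":[-8.8,-6.15,0.66],"yaw":6.2},
    {"hand":1,"offset":[-9.7,-6.7,0.73],"yaw":6.75},
  ],
)

```text
t: 1.65
tcp_pos: [0.6063, 0.0356, 0.3605]
orientation: [[-0.16, 0.987, -0.0], [0.987, 0.16, 0.0], [0.0, -0.0, -1.0]]
wrist_force: [-0.1, 0.9, 0.6]
gripper_width: 1.0
finger_force: 0.0
```

Emit:
step_arm(
  increments=[
    {"hand":1,"offset":[0,0,0],"yaw":0},
    {"hand":1,"offset":[0,0,0],"yaw":0},
    {"hand":1,"offset":[0,0,0],"yaw":0},
  ],
)

```text
t: 2.02
tcp_pos: [0.6045, 0.0384, 0.3609]
orientation: [[-0.165, 0.986, -0.001], [0.986, 0.165, 0.0], [0.0, -0.001, -1.0]]
wrist_force: [-0.3, -0.2, 0.4]
gripper_width: 1.001
finger_force: 0.0
```

Run:
```python
from h import *
d=grab('wrist','w1'); s=arm.state(); print(s['t'],s['tcp_pos'],s['orientation'],-d['R'].T@d['t'],s['joint_velocities'].round(3),s['wrist_force'])
```

```text
2.075 [0.60457488 0.03844301 0.36113508] [[-1.65192101e-01  9.86261396e-01 -1.69241038e-04]
 [ 9.86261395e-01  1.65192127e-01  1.47365327e-04]
 [ 1.73298020e-04 -1.42572315e-04 -9.99999975e-01]] [0.5924779  0.11794683 0.34043078] [ 0.002 -0.004 -0.004 -0.001 -0.004  0.002] [-0.52749092 -0.03515226 -0.38273017]
```

View pics/w1.png

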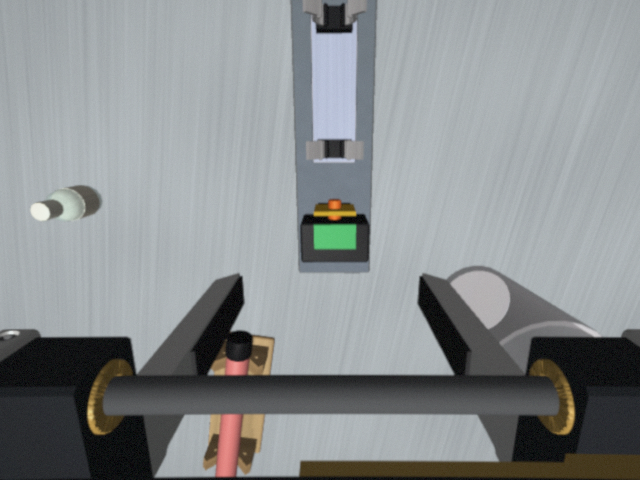

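The first wrist view shows the dock pointing up the image. The pin is at (335,204), the clips are at about (335,150) and (335,18), and the rod cap is at (238,345).

Emit:
step_arm(
  increments=[
    {"hand":1,"offset":[0.6,0,0],"yaw":0},
    {"hand":1,"offset":[1.2,0,0],"yaw":0},
    {"hand":1,"offset":[1.5,0,0],"yaw":0},
    {"hand":1,"offset":[1.5,0,0],"yaw":0},
    {"hand":1,"offset":[1.5,0,0],"yaw":0},
    {"hand":1,"offset":[1.5,0,0],"yaw":0},
  ],
)

```text
t: 2.82
tcp_pos: [0.591, 0.1249, 0.3609]
orientation: [[-0.162, 0.987, 0.0], [0.987, 0.162, -0.0], [-0.0, 0.0, -1.0]]
wrist_force: [-0.6, 0.3, 0.0]
gripper_width: 1.001
finger_force: 0.0
```

Run:
```python
from h import *
d=grab('wrist','w2'); s=arm.state(); print(s['t'],s['tcp_pos'],s['orientation'][:2,0])
a=cv2.imread('pics/w1.png')[0:280,240:430]; b=cv2.imread('pics/w2.png')[0:480,240:430]; c=cv2.imread('pics/side0.png')[245:370,245:330]
a=cv2.resize(a,None,fx=2,fy=2); c=cv2.resize(c,None,fx=3,fy=3); b=b[80:380]; b=cv2.resize(b,None,fx=2,fy=2)
out=np.zeros((600,800,3),np.uint8); 
out[:560,:380]=a; out[:600,380:760]=b
cv2.imwrite('pics/m1.png',out)
```

```text
2.875 [0.59097851 0.12492363 0.3608668 ] [-0.16179731  0.98682397]
```

View pics/m1.png

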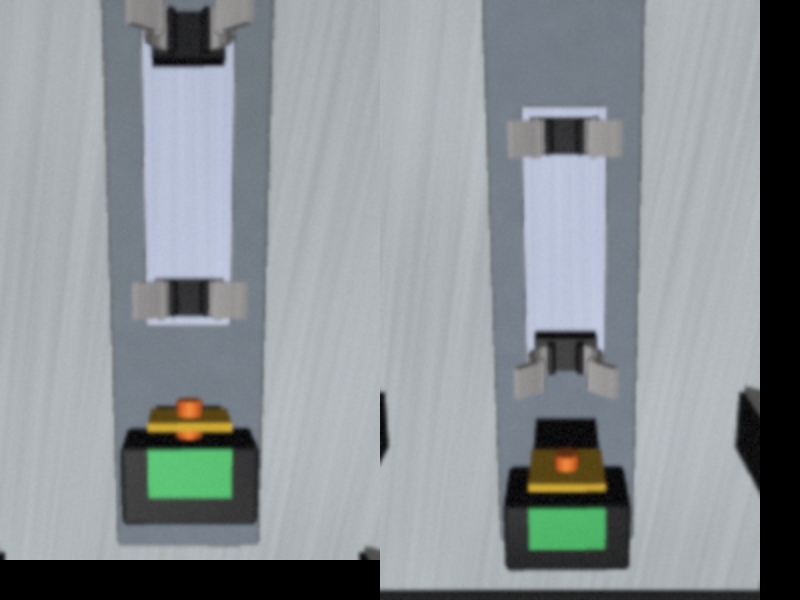

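The two crops show the pin tip at w1 (334.5,199.5) and w2 (333.5,312). The outer corners of clip_pin in w1 are u 306 to 363.5, v 140.5 to 159.5. The corners of clip_far in w2 are u 303.5 to 361, v 140 to 159.

```bash
cat > dock.py <<'E'
from h import *
from scipy.optimize import least_squares
D={k:load(k) for k in('w1','w2')}
def edge(tag,v,u0,u1):
    g=cv2.GaussianBlur(D[tag]['frame'],(0,0),1).astype(float).sum(2)[v]
    d=np.abs(np.diff(g))[u0:u1]; i=d.argmax(); a=d[max(i-2,0):i+3]; return u0+max(i-2,0)+(a*np.arange(len(a))).sum()/a.sum()+.5
obs=[]  # tag,u,v,xdock,z
for v in range(40,135,8): # w1 rail & base
    for x,z,a,b in[(-.035,.008,288,304),(.035,.008,366,384),(-.017,.046,306,318),(.017,.046,350,362)]: obs.append(('w1',edge('w1',v,a,b),v,x,z))
for v in range(165,240,8):
    for x,z,a,b in[(-.035,.008,288,304),(.035,.008,352,370),(-.017,.046,306,320),(.017,.046,346,358)]: obs.append(('w2',edge('w2',v,a,b),v,x,z))
if __name__=='__main__':
    cl=[('w1',306,140.5,-.018,-.038),('w1',306,159.5,-.018,-.050),('w1',363.5,140.5,.018,-.038),('w1',363.5,159.5,.018,-.05),
        ('w2',303.5,140,-.018,.05),('w2',303.5,159,-.018,.038),('w2',361,140,.018,.05),('w2',361,159,.018,.038)]
    def res(p,full=False):
        x0,y0,th=p; yd=np.array([np.cos(th),np.sin(th)]); xd=np.array([np.sin(th),-np.cos(th)]); o=np.array([x0,y0]); r=[]
        for t,u,v,x,z in obs: r.append((at_z(D[t],u,v,z)[:2]-o)@xd-x)
        for t,u,v,x,y in cl:
            q=at_z(D[t],u,v,.091)[:2]-o; r+=[q@xd-x,q@yd-y]
        return np.array(r)*1e3
    s=least_squares(res,[.59,.135,np.radians(99.4)],loss='soft_l1'); r=res(s.x)
    print(s.x,np.degrees(s.x[2]))
    n=len(obs); 
    for k in range(4): print('edge',k,'w1',np.median(r[:n][k:48:4]).round(2),'w2',np.median(r[48:n][k::4]).round(2))
    print(r[n:].round(1))
    x0,y0,th=s.x; yd=np.array([np.cos(th),np.sin(th)]); xd=np.array([np.sin(th),-np.cos(th)])
    loc=lambda X:[((X[:2]-[x0,y0])@xd).round(4),((X[:2]-[x0,y0])@yd).round(4),X[2].round(4)]
    X,e=tri([(D['w1'],334.5,201,),(D['w2'],333.5,312)]); print('pin',loc(X),e)
    S=load('side0'); X,e=tri([(D['w1'],334.5,201,),(D['w2'],333.5,312),(S,285,276)]); print('pin3',loc(X),e)
    # independent height of clips: base of heights from tri of plate top corners
    for a,b in [((314,219.5+-15.5+11),(304+10,305)),((356,215),(356-6,305))]: pass
    X,e=tri([(D['w1'],313.5,205),(D['w2'],455-380+0,0)]) if 0 else (0,0)
    for nm,yy in(('clip_pin',-.044),('clip_far',.044)):print(nm,np.array([x0,y0])+yy*yd)
    np.save('dock.npy',s.x)
    # rail-width/height check: rail width seen at z=46
    w=[np.linalg.norm(at_z(D['w1'],obs[i+3][1],obs[i][2],.046)-at_z(D['w1'],obs[i+2][1],obs[i][2],.046)) for i in range(0,48,4)]; print('railw',np.median(w))
    for z in(.08,.091): print('clipW z',z,np.linalg.norm(at_z(D['w1'],306,150,z)-at_z(D['w1'],363.5,150,z)))
E
python3 dock.py
```

```text
[0.58900655 0.15277639 1.73822061] 99.59270468285081
edge 0 w1 0.06 w2 0.07
edge 1 w1 0.29 w2 -15.13
edge 2 w1 0.57 w2 0.55
edge 3 w1 -0.32 w2 -0.41
[-0.7  0.4 -1.  -0.   1.6  0.3  1.9 -0.1 -1.   0.2 -1.3 -0.2  1.4 -0.1
  1.6 -0.4]
pin [np.float64(0.0005), np.float64(-0.0793), np.float64(0.0856)] [np.float64(0.16788967245194852), np.float64(0.16788967245223035)]
pin3 [np.float64(-0.0001), np.float64(-0.0808), np.float64(0.0805)] [np.float64(0.7582556625126359), np.float64(1.3037341035240642), np.float64(1.38375158262192)]
clip_pin [0.59633885 0.10939163]
clip_far [0.58167425 0.19616115]
railw 0.033197791347431393
clipW z 0.08 0.04034779859055422
clipW z 0.091 0.03864359991920512
```

```bash
sed -i "s/(.035,.008,352,370)/(.035,.008,360,376)/" dock.py; python3 dock.py | head -12
python3 - <<'E'
from h import *
p=np.load('dock.npy'); th=p[2]; yd=np.array([np.cos(th),np.sin(th)]); xd=np.array([np.sin(th),-np.cos(th)])
loc=lambda X:np.array([(X[:2]-p[:2])@xd,(X[:2]-p[:2])@yd,X[2]]).round(4)
w1,w2=load('w1'),load('w2')
for a,b in[((306,140.5),(307.5,265)),((306,159.5),(307.5,279)),((363.5,159.5),(358.5,279))]:
    X,e=tri([(w1,*a),(w2,*b)]); print(loc(X),e)
print('pin z74',loc(at_z(w2,333.5,312,.074)),loc(at_z(w1,334.5,199.5,.079)),loc(at_z(w1,334.5,199.5,.074)))
E
```

```text
[0.5891437  0.15279958 1.73874331] 99.62265305926027
edge 0 w1 -0.08 w2 -0.07
edge 1 w1 0.17 w2 0.13
edge 2 w1 0.43 w2 0.42
edge 3 w1 -0.45 w2 -0.56
[-0.9  0.4 -1.2 -0.   1.5  0.3  1.8 -0.1 -1.1  0.2 -1.4 -0.2  1.3 -0.1
  1.5 -0.4]
pin [np.float64(0.0004), np.float64(-0.0794), np.float64(0.0856)] [np.float64(0.16788967245194852), np.float64(0.16788967245223035)]
pin3 [np.float64(-0.0002), np.float64(-0.0808), np.float64(0.0805)] [np.float64(0.7582556625126359), np.float64(1.3037341035240642), np.float64(1.38375158262192)]
clip_pin [0.59649868 0.10941865]
clip_far [0.58178872 0.1961805 ]
railw 0.033197791347431393
[-0.0185 -0.0376  0.0931] [np.float64(0.21762366619076984), np.float64(0.2176236661908031)]
[-0.0191 -0.0501  0.0893] [np.float64(0.21866775370033756), np.float64(0.21866775370036848)]
[ 0.0196 -0.0502  0.0897] [np.float64(0.299838723957043), np.float64(0.299838723957011)]
pin z74 [ 0.0006 -0.0853  0.074 ] [ 0.0003 -0.0794  0.079 ] [ 0.0003 -0.0802  0.074 ]
```

Emit:
step_arm(
  increments=[
    {"hand":1,"offset":[-0.9,-0.28,0],"yaw":0.1},
    {"hand":1,"offset":[-1.8,-0.56,0],"yaw":0.2},
    {"hand":1,"offset":[-2.7,-0.84,0],"yaw":0.4},
    {"hand":1,"offset":[-3.6,-1.12,0],"yaw":0.5},
    {"hand":1,"offset":[-4.5,-1.4,0],"yaw":0.6},
    {"hand":1,"offset":[-5.4,-1.68,0],"yaw":0.7},
    {"hand":1,"offset":[-6.2,-1.93,0],"yaw":0.84},
    {"hand":1,"offset":[-6.2,-1.93,0],"yaw":0.84},
    {"hand":1,"offset":[-6.2,-1.93,0],"yaw":0.84},
    {"hand":1,"offset":[-6.2,-1.93,0],"yaw":0.84},
  ],
)

```text
t: 4.12
tcp_pos: [0.5373, -0.2589, 0.3608]
orientation: [[-0.019, 1.0, -0.0], [1.0, 0.019, 0.001], [0.001, -0.0, -1.0]]
wrist_force: [-0.2, 0.4, -0.3]
gripper_width: 0.999
finger_force: 0.0
```

Run:
```python
from h import *
d=grab('wrist','r1'); s=arm.state(); print(s['t'],s['tcp_pos'],s['orientation'][:2,0])
```

```text
4.175 [ 0.5374334  -0.25869572  0.36084568] [-0.01910439  0.99981741]
```

Emit:
step_arm(
  increments=[
    {"hand":1,"offset":[0.8,0,0],"yaw":0},
    {"hand":1,"offset":[1.2,0,0],"yaw":0},
    {"hand":1,"offset":[1.2,0,0],"yaw":0},
    {"hand":1,"offset":[1.2,0,0],"yaw":0},
    {"hand":1,"offset":[1.2,0,0],"yaw":0},
  ],
)

```text
t: 4.8
tcp_pos: [0.5361, -0.1889, 0.361]
orientation: [[-0.016, 1.0, 0.0], [1.0, 0.016, -0.001], [-0.001, 0.0, -1.0]]
wrist_force: [-0.1, -0.1, -0.2]
gripper_width: 1.004
finger_force: 0.0
```

Run:
```python
from h import *
d=grab('wrist','r2'); s=arm.state(); print(s['t'],s['tcp_pos'],s['orientation'][:2,0])
a=cv2.imread('pics/r1.png')[:,220:420]; b=cv2.imread('pics/r2.png')[:,220:420]
cv2.imwrite('pics/m2.png',cv2.resize(np.hstack([a,b]),None,fx=1.25,fy=1.25))
```

```text
4.85 [ 0.53599322 -0.18896765  0.36091366] [-0.01616014  0.99986933]
```

View pics/m2.png

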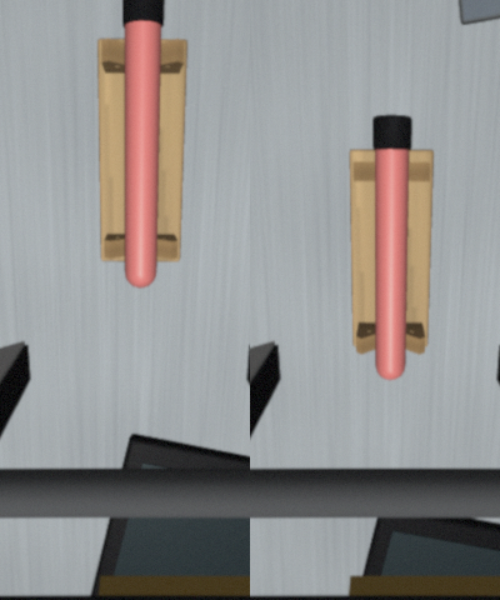

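The rod shows in both views, with its cap at the top and its nose at about r1 (334,229) and r2 (332,303). Next I'll segment it and triangulate.

Run:
```python
from h import *
P={}
for t in('r1','r2'):
    d=load(t); f=d['frame'].astype(int); m=((f[:,:,0]-f[:,:,2]>45)&(f[:,:,0]-f[:,:,1]>55)).astype(np.uint8)
    n,l,st,c=cv2.connectedComponentsWithStats(m); k=1+st[1:,4].argmax(); ys,xs=np.where(l==k)
    rows=np.arange(ys.min()+10,ys.max()-15); mid=[xs[ys==r].mean() for r in rows]; a,b=np.polyfit(rows,mid,1)
    wid=[(ys==r).sum() and xs[ys==r].max()-xs[ys==r].min()+1 for r in rows]
    P[t]=(d,a,b,ys.min()-.5,ys.max()+.5); print(t,a,b,ys.min(),ys.max(),wid[0],wid[-1])
pt=lambda t,v:(P[t][0],P[t][1]*v+P[t][2],v)
for nm,i in(('capedge',3),('nose',4)):
    X,e=tri([pt('r1',P['r1'][i]),pt('r2',P['r2'][i])]); print(nm,X.round(4),np.round(e,2))
# axis lines on known z=.037
for t in P:
    A=at_z(*pt(t,P[t][3]),.037);B=at_z(*pt(t,P[t][4]),.037); dd=A-B; print(t,A.round(4),B.round(4),np.degrees(np.arctan2(dd[1],dd[0])),np.linalg.norm(dd))
s=arm.state(); print(s['tcp_pos'],np.degrees(np.arctan2(*s['orientation'][[1,0],0])))
```

```text
r1 -0.009383121398138764 334.1585170496308 16 229 27 23
r2 -0.008411689807243782 334.1093496856361 119 302 25 22
capedge [ 0.5379 -0.0954  0.0475] [0.05 0.05]
nose [ 0.5395 -0.2559  0.037 ] [0.15 0.15]
r1 [ 0.538  -0.0925  0.037 ] [ 0.5397 -0.2559  0.037 ] 90.59262995441827 0.1634455454069337
r2 [ 0.5379 -0.095   0.037 ] [ 0.5394 -0.2559  0.037 ] 90.51788000089452 0.16093979417570414
[ 0.53599322 -0.18896765  0.36091366] 90.92594833234276
```

Emit:
step_arm(
  increments=[
    {"hand":1,"offset":[0.08,0.05,0.6],"yaw":0.04},
    {"hand":1,"offset":[0.08,0.05,1.2],"yaw":0.04},
    {"hand":1,"offset":[0.08,0.05,1.7],"yaw":0.04},
    {"hand":1,"offset":[0.08,0.05,2.1],"yaw":0.04},
    {"hand":1,"offset":[0.08,0.05,2.4],"yaw":0.04},
    {"hand":1,"offset":[0.08,0.05,2.4],"yaw":0.04},
    {"hand":1,"offset":[0.08,0.05,2.4],"yaw":0.04},
    {"hand":1,"offset":[0.08,0.05,2.4],"yaw":0.04},
  ],
)

```text
t: 5.85
tcp_pos: [0.5395, -0.1835, 0.2183]
orientation: [[-0.01, 1.0, 0.002], [1.0, 0.01, -0.001], [-0.001, 0.002, -1.0]]
wrist_force: [-0.5, -0.5, -0.4]
gripper_width: 1.002
finger_force: 0.0
```

Emit:
step_arm(
  increments=[
    {"hand":0.5,"offset":[0,0,0],"yaw":0},
    {"hand":0.3,"offset":[0,0,0],"yaw":0},
    {"hand":0.15,"offset":[0,0,0],"yaw":0},
    {"hand":0.1,"offset":[0,0,0],"yaw":0},
    {"hand":0.1,"offset":[0,0,0],"yaw":0},
    {"hand":0.1,"offset":[0,0,0],"yaw":0},
    {"hand":0.1,"offset":[0,0,0],"yaw":0},
    {"hand":0.1,"offset":[0,0,0],"yaw":0},
  ],
  squeeze=20,
)

```text
t: 6.85
tcp_pos: [0.5386, -0.1831, 0.2169]
orientation: [[-0.01, 1.0, -0.001], [1.0, 0.01, 0.0], [0.0, -0.001, -1.0]]
wrist_force: [-1.7, 0.1, 0.6]
gripper_width: 0.231
finger_force: 20.0
```

Emit:
step_arm(
  increments=[
    {"hand":0.1,"offset":[0,0,-0.2],"yaw":0},
    {"hand":0.1,"offset":[0,0,-0.7],"yaw":0},
    {"hand":0.1,"offset":[0,0,-1.3],"yaw":0},
    {"hand":0.1,"offset":[0,0,-1.9],"yaw":0},
    {"hand":0.1,"offset":[0,0,-2.4],"yaw":0},
    {"hand":0.1,"offset":[0,0,-2.4],"yaw":0},
  ],
  squeeze=45,
)

```text
t: 7.6
tcp_pos: [0.5398, -0.1836, 0.3645]
orientation: [[-0.01, 1.0, 0.007], [1.0, 0.01, -0.003], [-0.003, 0.007, -1.0]]
wrist_force: [-0.2, 0.6, -1.1]
gripper_width: 0.227
finger_force: 45.0
```

Emit:
step_arm(
  increments=[
    {"hand":0.1,"offset":[0.3,0.05,0],"yaw":0},
    {"hand":0.1,"offset":[0.9,0.14,0],"yaw":-0.1},
    {"hand":0.1,"offset":[1.6,0.25,0],"yaw":-0.2},
    {"hand":0.1,"offset":[2.4,0.38,0],"yaw":-0.3},
    {"hand":0.1,"offset":[3.2,0.5,0],"yaw":-0.5},
    {"hand":0.1,"offset":[4.0,0.63,0],"yaw":-0.65},
    {"hand":0.1,"offset":[4.7,0.74,0],"yaw":-0.75},
    {"hand":0.1,"offset":[5.3,0.84,0],"yaw":-0.85},
    {"hand":0.1,"offset":[5.64,0.89,0],"yaw":-0.905},
    {"hand":0.1,"offset":[5.64,0.89,0],"yaw":-0.905},
    {"hand":0.1,"offset":[5.64,0.89,0],"yaw":-0.905},
    {"hand":0.1,"offset":[5.64,0.89,0],"yaw":-0.905},
  ],
)

```text
t: 9.1
tcp_pos: [0.5888, 0.1545, 0.3608]
orientation: [[-0.166, 0.986, -0.0], [0.986, 0.166, -0.0], [-0.0, -0.0, -1.0]]
wrist_force: [-0.2, -0.4, -2.4]
gripper_width: 0.226
finger_force: 45.0
```

Run:
```python
from h import *
s=arm.state(); print(s['t'],s['tcp_pos'],np.degrees(np.arctan2(*s['orientation'][[1,0],0])),s['wrist_force'],s['moment'],s['gripper_width'])
d=grab('wrist','h1'); e=grab('side','h1s')
out=np.zeros((480,800,3),np.uint8); out[:,:400]=cv2.imread('pics/h1.png')[:,120:520]; out[:,400:]=cv2.resize(cv2.imread('pics/h1s.png')[130:370,190:390],(400,480))
cv2.imwrite('pics/m3.png',out)
```

```text
9.1 [0.58878117 0.15449657 0.36077508] 99.53482564129078 [-0.21655438 -0.4072512  -2.35679404] [-0.12959177  0.00774711 -0.03604666] 0.2264463881283933
```

View pics/m3.png

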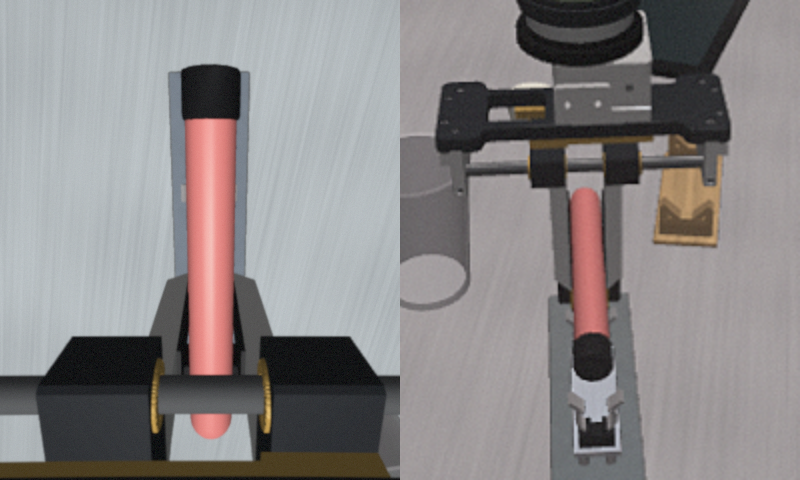

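The rod is gripped and hovers over the dock with its cap away from the pin. The wrist view shows its nose at about (330,437) and cap edge at (330,118), roughly in line with the dock. I'll check tilt and lateral alignment numerically.

```bash
cat > rodpose.py <<'E'
import sys
from h import *
from scipy.optimize import least_squares
def rodmask(d,roi=None):
    f=d['frame'].astype(int); m=((f[:,:,0]-f[:,:,2]>45)&(f[:,:,0]-f[:,:,1]>55)).astype(np.uint8)
    n,l,st,c=cv2.connectedComponentsWithStats(m); k=1+st[1:,4].argmax(); return l==k
def fit(tags,guess):  # fit axis segment: nose point + direction(az, el), using left/right silhouette mids + cap edge
    O=[]
    for t in tags:
        d=load(t); m=rodmask(d); ys,xs=np.where(m); r=np.arange(ys.min()+6,ys.max()-14,3)
        O.append((d,r,np.array([xs[ys==q].mean() for q in r]),ys.min(),ys.max()))
        print(t,ys.min(),ys.max())
    def res(p):
        u=np.array([np.cos(p[4])*np.cos(p[3]),np.cos(p[4])*np.sin(p[3]),np.sin(p[4])]); out=[]
        for d,r,mid,a,b in O:
            q=np.array([proj(d,p[:3]+u*s) for s in np.linspace(0,.16,60)]); o=np.argsort(q[:,1])
            out+=list(np.interp(r,q[o,1],q[o,0])-mid)
            q=q[o]; out.append(0)
        return np.array(out)
    s=least_squares(res,guess,loss='soft_l1'); return s.x,res(s.x),O
if __name__=='__main__':
    st=arm.state(); x=st['orientation'][:,0]; T=st['tcp_pos']+.18*st['orientation'][:,2]
    nose=T-x*(.0727); 
    for t in('h1','h1s'):
        d=load(t); m=rodmask(d); ys,xs=np.where(m)
        for nm,X in(('nose',nose),('cap',nose+.16*x)):
            u,v=proj(d,X); r=int(np.clip(round(v),ys.min()+3,ys.max()-3)); print(t,nm,'pred',round(u,1),round(v,1),'mid',xs[ys==r].mean().round(1),'rows',ys.min(),ys.max())
    th=np.arctan2(x[1],x[0])
    # hold nose y fixed by guess; free x,z,az,el
    p,r,O=fit(['h1','h1s'],[*nose,th,0.]); print(p[:3].round(4),np.degrees(p[3:]).round(2),np.abs(r).max().round(2),'pred nose',nose.round(4))
E
python3 rodpose.py
```

```text
h1 nose pred 328.6 431.3 mid 330.0 rows 119 374
h1 cap pred 327.8 118.7 mid 330.0 rows 119 374
h1s nose pred 282.4 227.1 mid 282.0 rows 224 298
h1s cap pred 286.0 302.7 mid 285.5 rows 224 298
h1 119 374
h1s 224 298
[0.599  0.1008 0.2304] [99.57  0.53] 0.72 pred nose [0.6009 0.0829 0.181 ]
```

```bash
cat > lat.py <<'E'
import sys
from h import *
from rodpose import rodmask
p=np.load('dock.npy'); th=p[2]; yd=np.array([np.cos(th),np.sin(th)]); xd=np.array([np.sin(th),-np.cos(th)])
loc=lambda X:np.array([(X[:2]-p[:2])@xd,(X[:2]-p[:2])@yd])*1e3
if __name__=='__main__':
    s=arm.state(); x=s['orientation'][:,0]; z=s['tcp_pos'][2]-.18
    print('tcp dock',loc(s['tcp_pos']).round(2),'axis z',z.round(4),'yaw err',(np.degrees(np.arctan2(x[1],x[0])-th)).round(2))
    for t in sys.argv[1:]:
        d=load(t); m=rodmask(d); ys,xs=np.where(m)
        r=np.linspace(ys.min()+5,ys.max()-5,4).astype(int)
        print(t,[tuple(loc(at_z(d,xs[ys==q].mean(),q,z)).round(1)) for q in r])
E
python3 lat.py h1 h1s
python3 - <<'E'
from lat import *
# dock edges seen in h1, side0 in the wrist-derived dock frame
d=load('h1'); g=cv2.GaussianBlur(d['frame'],(0,0),1).astype(float).sum(2)
for v in(95,130,170,210,240):
    o=[]
    for a,b in((285,305),(355,380)):
        q=np.abs(np.diff(g[v]))[a:b]; o.append(loc(at_z(d,a+q.argmax()+.5,v,.008)).round(1))
    print(v,o)
d=load('side0'); g=cv2.GaussianBlur(d['frame'],(0,0),1).astype(float).sum(2)
for v in(375,390,405):
    o=[]
    for a,b in((255,275),(305,325)):
        q=np.abs(np.diff(g[v]))[a:b]; o.append(loc(at_z(d,a+q.argmax()+.5,v,.008)).round(1))
    print('side',v,o)
E
```

```text
tcp dock [0.04 1.88] axis z 0.181 yaw err -0.08
h1 [(np.float64(1.1), np.float64(87.0)), (np.float64(1.0), np.float64(52.5)), (np.float64(0.7), np.float64(12.9)), (np.float64(0.8), np.float64(-32.3))]
h1s [(np.float64(0.6), np.float64(-66.1)), (np.float64(0.7), np.float64(-16.8)), (np.float64(0.7), np.float64(28.2)), (np.float64(0.2), np.float64(71.4))]
95 [array([-24.4, 116. ]), array([ 27.2, 115.8])]
130 [array([-34.8,  87.3]), array([34.8, 87.1])]
170 [array([-35.1,  52.5]), array([34.9, 52.4])]
210 [array([-35.4,  15.6]), array([34.9, 15.5])]
240 [array([-35.3, -13.7]), array([ 34.7, -13.8])]
side 375 [array([35.1, 56.1]), array([-36.3,  60.7])]
side 390 [array([35.4, 83.9]), array([-37.2,  88.6])]
side 405 [array([ 34.3, 110.6]), array([-36.6, 115.2])]
```

Emit:
step_arm(
  increments=[
    {"hand":0.1,"offset":[0,-0.013,0.4],"yaw":0},
    {"hand":0.1,"offset":[0,-0.013,0.8],"yaw":0},
    {"hand":0.1,"offset":[0,-0.013,1.1],"yaw":0},
    {"hand":0.1,"offset":[0,-0.013,1.3],"yaw":0},
    {"hand":0.1,"offset":[0,-0.013,1.38],"yaw":0},
    {"hand":0.1,"offset":[0,-0.013,1.38],"yaw":0},
    {"hand":0.1,"offset":[0,-0.013,1.38],"yaw":0},
    {"hand":0.1,"offset":[0,-0.013,1.38],"yaw":0},
  ],
)

```text
t: 10.2
tcp_pos: [0.5883, 0.1557, 0.2789]
orientation: [[-0.168, 0.986, 0.001], [0.986, 0.168, 0.0], [-0.0, 0.001, -1.0]]
wrist_force: [0.3, -0.0, -2.1]
gripper_width: 0.224
finger_force: 45.0
```

```bash
python3 - <<'E'
from h import *
s=arm.state(); print(s['t'],s['tcp_pos'],s['wrist_force'],s['moment'])
grab('wrist','h2'); grab('side','h2s')
out=np.zeros((480,800,3),np.uint8); out[:,:400]=cv2.imread('pics/h2.png')[:,120:520]; out[:,400:]=cv2.resize(cv2.imread('pics/h2s.png')[180:360,210:360],(400,480))
cv2.imwrite('pics/m4.png',out)
E
python3 lat.py h2 h2s
```

```text
10.2 [0.58831389 0.15574158 0.2789376 ] [ 0.2970778  -0.02099511 -2.06490332] [-0.16303395  0.03179848  0.01229196]
tcp dock [-0.47  3.04] axis z 0.0987 yaw err 0.02
h2 [(np.float64(1.0), np.float64(88.4)), (np.float64(1.0), np.float64(53.8)), (np.float64(1.0), np.float64(14.0)), (np.float64(1.2), np.float64(-31.3))]
h2s [(np.float64(0.1), np.float64(-63.4)), (np.float64(0.1), np.float64(-15.9)), (np.float64(0.3), np.float64(29.9)), (np.float64(0.5), np.float64(72.2))]
```

View pics/m4.png

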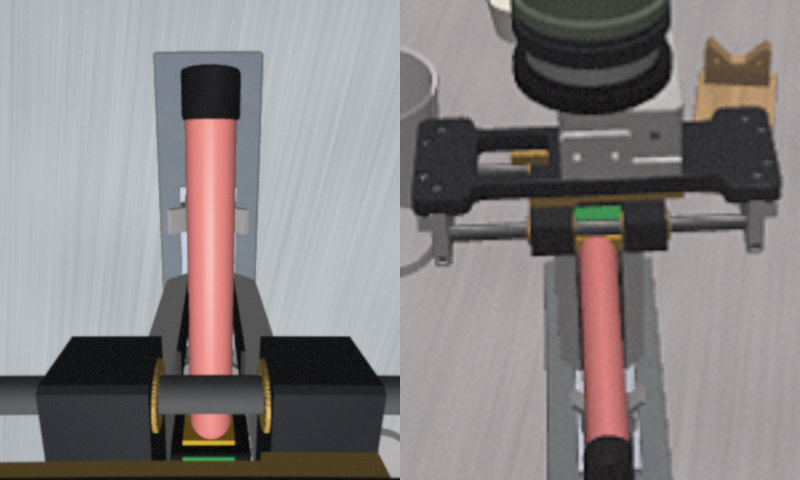

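Clip_far's flares are centred about 3 px left of the rod in the wrist view (208 against 211), so I'll shift by −1.2 mm. The nose is about 12 mm short of the pin. Now I'll press gently, reading the force as I go.

Emit:
step_arm(
  increments=[
    {"hand":0.1,"offset":[0,-0.02,0],"yaw":0},
    {"hand":0.1,"offset":[0,-0.02,0.05],"yaw":0},
    {"hand":0.1,"offset":[0,-0.02,0.1],"yaw":0},
    {"hand":0.1,"offset":[0,-0.02,0.15],"yaw":0},
    {"hand":0.1,"offset":[0,-0.02,0.2],"yaw":0},
    {"hand":0.1,"offset":[0,-0.02,0.2],"yaw":0},
  ],
)

```text
t: 11.05
tcp_pos: [0.5871, 0.1555, 0.2666]
orientation: [[-0.167, 0.986, 0.001], [0.986, 0.167, 0.0], [-0.0, 0.001, -1.0]]
wrist_force: [-0.3, 0.6, 2.5]
gripper_width: 0.224
finger_force: 45.0
```

Emit:
step_arm(
  increments=[
    {"hand":0.1,"offset":[0,0,0.02],"yaw":0},
    {"hand":0.1,"offset":[0,0,0.04],"yaw":0},
    {"hand":0.1,"offset":[0,0,0.06],"yaw":0},
    {"hand":0.1,"offset":[0,0,0.06],"yaw":0},
  ],
)

```text
t: 11.55
tcp_pos: [0.5871, 0.1555, 0.263]
orientation: [[-0.167, 0.986, 0.001], [0.986, 0.167, 0.0], [-0.0, 0.001, -1.0]]
wrist_force: [-1.1, 0.4, 5.0]
gripper_width: 0.22
finger_force: 45.0
```

Run:
```python
from h import *
s=arm.state(); print(s['t'],s['tcp_pos'],s['wrist_force'],s['moment'])
```

```text
11.55 [0.58712839 0.15552334 0.26299342] [-1.11422864  0.42582895  5.02484398] [-0.11914215  0.12334689 -0.00273785]
```

Emit:
step_arm(
  increments=[
    {"hand":0.1,"offset":[0,0,0.02],"yaw":0},
    {"hand":0.1,"offset":[0,0,0.04],"yaw":0},
    {"hand":0.1,"offset":[0,0,0.04],"yaw":0},
  ],
)

```text
t: 11.92
tcp_pos: [0.5872, 0.1555, 0.2609]
orientation: [[-0.167, 0.986, 0.002], [0.986, 0.167, 0.0], [-0.0, 0.002, -1.0]]
wrist_force: [-0.6, -0.3, 6.7]
gripper_width: 0.224
finger_force: 45.0
```

Emit:
step_arm(
  increments=[
    {"hand":0.1,"offset":[0,0,0.02],"yaw":0},
    {"hand":0.1,"offset":[0,0,0.04],"yaw":0},
    {"hand":0.1,"offset":[0,0,0.04],"yaw":0},
  ],
)

```text
t: 12.3
tcp_pos: [0.5873, 0.1556, 0.2588]
orientation: [[-0.168, 0.986, 0.002], [0.986, 0.168, 0.0], [-0.0, 0.002, -1.0]]
wrist_force: [-1.9, -0.5, 7.4]
gripper_width: 0.223
finger_force: 45.0
```

Emit:
step_arm(
  increments=[
    {"hand":0.1,"offset":[0,0,0.02],"yaw":0},
    {"hand":0.1,"offset":[0,0,0.04],"yaw":0},
    {"hand":0.1,"offset":[0,0,0.04],"yaw":0},
  ],
)

```text
t: 12.68
tcp_pos: [0.5874, 0.1556, 0.2567]
orientation: [[-0.168, 0.986, 0.002], [0.986, 0.168, 0.0], [-0.0, 0.002, -1.0]]
wrist_force: [-1.2, -0.1, 9.0]
gripper_width: 0.223
finger_force: 45.0
```

Emit:
step_arm(
  increments=[
    {"hand":0.1,"offset":[0,0,0.02],"yaw":0},
    {"hand":0.1,"offset":[0,0,0.03],"yaw":0},
    {"hand":0.1,"offset":[0,0,0.03],"yaw":0},
  ],
)

```text
t: 13.05
tcp_pos: [0.5875, 0.1555, 0.255]
orientation: [[-0.168, 0.986, 0.002], [0.986, 0.168, 0.0], [-0.0, 0.002, -1.0]]
wrist_force: [-1.3, -0.4, 9.0]
gripper_width: 0.224
finger_force: 45.0
```

Emit:
step_arm(
  increments=[
    {"hand":0.1,"offset":[0,0,0.02],"yaw":0},
    {"hand":0.1,"offset":[0,0,0.03],"yaw":0},
    {"hand":0.1,"offset":[0,0,0.03],"yaw":0},
  ],
)

```text
t: 13.42
tcp_pos: [0.587, 0.1553, 0.2516]
orientation: [[-0.167, 0.986, 0.001], [0.986, 0.167, -0.0], [-0.0, 0.001, -1.0]]
wrist_force: [0.8, 0.1, 2.4]
gripper_width: 0.225
finger_force: 45.0
```

Emit:
step_arm(
  increments=[
    {"hand":0.1,"offset":[0,0,-0.02],"yaw":0},
    {"hand":0.1,"offset":[0,0,-0.04],"yaw":0},
    {"hand":0.1,"offset":[0,0,-0.04],"yaw":0},
    {"hand":0.1,"offset":[0,0,-0.04],"yaw":0},
  ],
)

```text
t: 13.92
tcp_pos: [0.587, 0.1553, 0.2538]
orientation: [[-0.167, 0.986, 0.001], [0.986, 0.167, -0.0], [-0.0, 0.001, -1.0]]
wrist_force: [4.9, -1.0, -1.7]
gripper_width: 0.224
finger_force: 45.0
```

```bash
python3 - <<'E'
from h import *
s=arm.state(); print(s['t'],s['tcp_pos'],s['wrist_force'],s['moment'])
grab('wrist','h3'); grab('side','h3s')
out=np.zeros((480,800,3),np.uint8); out[:,:400]=cv2.imread('pics/h3.png')[:,120:520]; out[:,400:]=cv2.resize(cv2.imread('pics/h3s.png')[220:400,215:365],(400,480))
cv2.imwrite('pics/m5.png',out)
E
python3 lat.py h3 h3s
```

```text
13.925 [0.58699816 0.15534441 0.25383369] [ 4.86199368 -1.04028265 -1.74085724] [-0.21950453 -0.68183996  0.00074119]
tcp dock [-1.69  2.87] axis z 0.0739 yaw err 0.01
h3 [(np.float64(-0.5), np.float64(88.2)), (np.float64(-0.5), np.float64(53.6)), (np.float64(-0.5), np.float64(13.9)), (np.float64(-0.5), np.float64(-31.3))]
h3s [(np.float64(-0.7), np.float64(-59.3)), (np.float64(-1.3), np.float64(-12.4)), (np.float64(-1.1), np.float64(31.0)), (np.float64(-1.7), np.float64(71.3))]
```

View pics/m5.png

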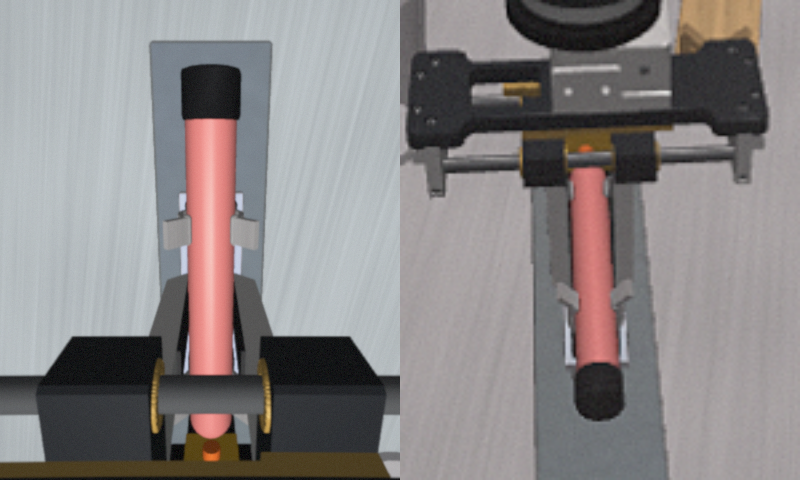

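Both flares of clip_far stand above the rod. The pin at about (331,447) is visible beyond the nose at (330,437) with a gap. There is 4.9 N of side load, so I'll ease across before sliding.

Emit:
step_arm(
  increments=[
    {"hand":0.1,"offset":[0,0.01,0],"yaw":0},
    {"hand":0.1,"offset":[0,0.017,0],"yaw":0},
    {"hand":0.1,"offset":[0,0.017,0],"yaw":0},
    {"hand":0.1,"offset":[0,0.017,0],"yaw":0},
  ],
)

```text
t: 14.52
tcp_pos: [0.5875, 0.1555, 0.2538]
orientation: [[-0.168, 0.986, -0.001], [0.986, 0.168, -0.001], [-0.0, -0.001, -1.0]]
wrist_force: [1.7, -2.3, -1.7]
gripper_width: 0.225
finger_force: 45.0
```

```bash
python3 - <<'E'
from h import *
s=arm.state(); print(s['t'],s['tcp_pos'],s['wrist_force'],s['moment'])
E
python3 lat.py
```

```text
14.525 [0.58746497 0.15548029 0.25382069] [ 1.68863757 -2.28103282 -1.68489343] [-0.52791335 -0.24107368 -0.03090354]
tcp dock [-1.21  2.92] axis z 0.0738 yaw err 0.02
```

Emit:
step_arm(
  increments=[
    {"hand":0.1,"offset":[-0.02,0.007,0],"yaw":0},
    {"hand":0.1,"offset":[-0.05,0.007,0],"yaw":0},
    {"hand":0.1,"offset":[-0.08,0.007,0],"yaw":0},
    {"hand":0.1,"offset":[-0.1,0.007,0],"yaw":0},
    {"hand":0.1,"offset":[-0.1,0.007,0],"yaw":0},
  ],
)

```text
t: 15.15
tcp_pos: [0.5884, 0.1513, 0.2539]
orientation: [[-0.168, 0.986, -0.002], [0.986, 0.168, 0.004], [0.004, -0.002, -1.0]]
wrist_force: [-1.8, 5.1, 0.2]
gripper_width: 0.22
finger_force: 45.0
```

Emit:
step_arm(
  increments=[
    {"hand":0.1,"offset":[-0.02,0,0],"yaw":0},
    {"hand":0.1,"offset":[-0.035,0,0],"yaw":0},
    {"hand":0.1,"offset":[-0.05,0,0],"yaw":0},
    {"hand":0.1,"offset":[-0.05,0,0],"yaw":0},
  ],
)

```text
t: 15.65
tcp_pos: [0.5889, 0.1484, 0.2538]
orientation: [[-0.168, 0.986, -0.002], [0.986, 0.168, 0.004], [0.004, -0.002, -1.0]]
wrist_force: [-1.5, 5.0, -1.0]
gripper_width: 0.225
finger_force: 45.0
```

```bash
python3 - <<'E'
from h import *
s=arm.state(); print(s['t'],s['tcp_pos'],s['wrist_force'],s['moment'])
d=grab('wrist','h4'); grab('side','h4s')
from lat import *
for t in('h1','h3','h4'):
    m=rodmask(load(t)); ys,xs=np.where(m); print(t,'caprow',ys.min())
f=load('h4')['frame']; print([tuple(f[v,330]) for v in range(428,462,2)])
E
python3 lat.py
```

```text
15.65 [0.58885656 0.14842979 0.2538287 ] [-1.4858958   5.00190306 -0.96974525] [0.80193619 0.35779204 0.02543509]
h1 caprow 119
h3 caprow 119
h4 caprow 118
[(np.uint8(240), np.uint8(152), np.uint8(145)), (np.uint8(240), np.uint8(152), np.uint8(146)), (np.uint8(238), np.uint8(145), np.uint8(141)), (np.uint8(236), np.uint8(144), np.uint8(142)), (np.uint8(232), np.uint8(140), np.uint8(137)), (np.uint8(178), np.uint8(100), np.uint8(89)), (np.uint8(98), np.uint8(49), np.uint8(22)), (np.uint8(98), np.uint8(52), np.uint8(26)), (np.uint8(156), np.uint8(82), np.uint8(36)), (np.uint8(233), np.uint8(121), np.uint8(51)), (np.uint8(234), np.uint8(122), np.uint8(50)), (np.uint8(236), np.uint8(124), np.uint8(54)), (np.uint8(234), np.uint8(121), np.uint8(50)), (np.uint8(161), np.uint8(90), np.uint8(33)), (np.uint8(88), np.uint8(69), np.uint8(21)), (np.uint8(87), np.uint8(66), np.uint8(20)), (np.uint8(79), np.uint8(64), np.uint8(19))]
tcp dock [-1.01 -4.26] axis z 0.0739 yaw err 0.03
```

Emit:
step_arm(
  increments=[
    {"hand":0.1,"offset":[-0.02,0,0],"yaw":0},
    {"hand":0.1,"offset":[-0.04,0,0],"yaw":0},
    {"hand":0.1,"offset":[-0.05,0,0],"yaw":0},
    {"hand":0.1,"offset":[-0.05,0,0],"yaw":0},
  ],
)

```text
t: 16.25
tcp_pos: [0.5894, 0.1455, 0.2539]
orientation: [[-0.168, 0.986, -0.002], [0.986, 0.168, 0.004], [0.004, -0.002, -1.0]]
wrist_force: [-2.3, 5.7, -0.6]
gripper_width: 0.222
finger_force: 45.0
```

Emit:
step_arm(
  increments=[
    {"hand":0.1,"offset":[-0.02,0,0],"yaw":0},
    {"hand":0.1,"offset":[-0.03,0,0],"yaw":0},
    {"hand":0.1,"offset":[-0.03,0,0],"yaw":0},
  ],
)

```text
t: 16.62
tcp_pos: [0.5896, 0.1439, 0.2538]
orientation: [[-0.168, 0.986, -0.002], [0.986, 0.168, 0.004], [0.004, -0.002, -1.0]]
wrist_force: [-1.9, 5.3, 0.1]
gripper_width: 0.222
finger_force: 45.0
```

```bash
cat > look.py <<'E'
import sys
from lat import *
s=arm.state(); print(s['t'],s['tcp_pos'],s['wrist_force'].round(2),'tcp dock',loc(s['tcp_pos']).round(2))
d=grab('wrist',sys.argv[1]); print(' '.join('%d:%d,%d,%d'%(v,*d['frame'][v,331]) for v in range(434,462,2)))
E
python3 look.py h5
```

```text
16.625 [0.58964722 0.14385973 0.25384011] [-1.94  5.29  0.1 ] tcp dock [-1.  -8.9]
434:237,144,141 436:231,137,134 438:210,119,103 440:230,119,51 442:236,125,52 444:235,121,51 446:221,113,46 448:103,73,21 450:89,69,19 452:89,70,22 454:88,66,16 456:87,69,19 458:91,72,23 460:85,67,29
```

Emit:
step_arm(
  increments=[
    {"hand":0.1,"offset":[-0.02,0,0],"yaw":0},
    {"hand":0.1,"offset":[-0.04,0,0],"yaw":0},
    {"hand":0.1,"offset":[-0.05,0,0],"yaw":0},
    {"hand":0.1,"offset":[-0.05,0,0],"yaw":0},
  ],
)

```text
t: 17.18
tcp_pos: [0.5901, 0.141, 0.2538]
orientation: [[-0.168, 0.986, -0.003], [0.986, 0.168, 0.004], [0.005, -0.002, -1.0]]
wrist_force: [-1.7, 5.9, -0.7]
gripper_width: 0.224
finger_force: 45.0
```

```bash
python3 look.py h6
```

```text
17.175 [0.59012943 0.14096793 0.2538289 ] [-1.72  5.9  -0.75] tcp dock [ -1.01 -11.83]
434:236,144,138 436:231,139,133 438:210,119,103 440:229,119,52 442:208,108,42 444:91,69,22 446:90,70,21 448:85,65,16 450:88,70,20 452:90,71,30 454:86,64,13 456:89,70,21 458:112,87,26 460:146,120,44
```

Emit:
step_arm(
  increments=[
    {"hand":0.1,"offset":[-0.01,0,0],"yaw":0},
    {"hand":0.1,"offset":[-0.017,0,0],"yaw":0},
    {"hand":0.1,"offset":[-0.017,0,0],"yaw":0},
  ],
)

```text
t: 17.6
tcp_pos: [0.5903, 0.1401, 0.2538]
orientation: [[-0.168, 0.986, -0.003], [0.986, 0.168, 0.004], [0.005, -0.002, -1.0]]
wrist_force: [-1.9, 6.3, -1.0]
gripper_width: 0.22
finger_force: 45.0
```

```bash
python3 look.py h7
```

```text
17.6 [0.59028815 0.14005701 0.25382142] [-1.87  6.25 -0.97] tcp dock [ -1.   -12.75]
434:238,146,143 436:232,139,137 438:211,119,105 440:213,111,48 442:112,76,26 444:88,71,21 446:86,69,21 448:88,69,25 450:88,67,23 452:91,72,28 454:93,73,25 456:96,74,19 458:191,157,50 460:165,135,48
```

Emit:
step_arm(
  increments=[
    {"hand":0.1,"offset":[-0.01,0,0],"yaw":0},
    {"hand":0.1,"offset":[-0.017,0,0],"yaw":0},
    {"hand":0.1,"offset":[-0.017,0,0],"yaw":0},
  ],
)

```text
t: 18.02
tcp_pos: [0.5905, 0.1391, 0.2538]
orientation: [[-0.168, 0.986, -0.003], [0.986, 0.168, 0.004], [0.005, -0.002, -1.0]]
wrist_force: [-2.2, 6.4, -0.2]
gripper_width: 0.227
finger_force: 45.0
```

```bash
python3 look.py h8
```

```text
18.025 [0.59047831 0.1390618  0.25384226] [-2.24  6.38 -0.17] tcp dock [ -0.98 -13.77]
434:236,144,139 436:232,141,135 438:204,118,106 440:107,72,27 442:89,70,21 444:87,69,18 446:89,70,23 448:90,67,21 450:86,66,14 452:90,70,23 454:91,72,24 456:169,138,41 458:214,175,57 460:166,137,48
```

Emit:
step_arm(
  increments=[
    {"hand":0.1,"offset":[-0.008,0,0],"yaw":0},
    {"hand":0.1,"offset":[-0.008,0,0],"yaw":0},
    {"hand":0.1,"offset":[-0.008,0,0],"yaw":0},
  ],
)

```text
t: 18.45
tcp_pos: [0.5905, 0.1386, 0.2539]
orientation: [[-0.168, 0.986, -0.003], [0.986, 0.168, 0.005], [0.005, -0.002, -1.0]]
wrist_force: [-1.8, 7.1, -0.0]
gripper_width: 0.225
finger_force: 45.0
```

```bash
python3 look.py h9
```

```text
18.45 [0.59053988 0.13864657 0.25385267] [-1.79  7.06 -0.02] tcp dock [ -0.99 -14.19]
434:236,143,139 436:231,139,133 438:190,112,101 440:91,69,20 442:90,69,21 444:86,67,14 446:87,68,17 448:90,70,21 450:87,66,19 452:91,72,27 454:108,84,27 456:196,159,47 458:213,175,57 460:149,120,45
```

Emit:
step_arm(
  increments=[
    {"hand":0.1,"offset":[-0.008,0,0],"yaw":0},
    {"hand":0.1,"offset":[-0.008,0,0],"yaw":0},
    {"hand":0.1,"offset":[-0.008,0,0],"yaw":0},
  ],
)

```text
t: 18.88
tcp_pos: [0.5906, 0.1384, 0.2539]
orientation: [[-0.168, 0.986, -0.003], [0.986, 0.168, 0.005], [0.005, -0.002, -1.0]]
wrist_force: [-1.2, 7.0, -0.5]
gripper_width: 0.224
finger_force: 45.0
```

```bash
python3 look.py h10
```

```text
18.875 [0.59059729 0.13835503 0.25385275] [-1.17  6.95 -0.46] tcp dock [ -0.98 -14.48]
434:237,145,139 436:233,141,137 438:190,112,101 440:90,72,20 442:88,69,21 444:86,69,19 446:89,69,22 448:88,69,16 450:88,69,22 452:87,70,18 454:103,83,24 456:197,161,51 458:213,176,56 460:146,119,41
```

Emit:
step_arm(
  increments=[
    {"hand":0.1,"offset":[-0.008,0,0],"yaw":0},
    {"hand":0.1,"offset":[-0.008,0,0],"yaw":0},
    {"hand":0.1,"offset":[-0.008,0,0],"yaw":0},
  ],
)

```text
t: 19.3
tcp_pos: [0.5906, 0.1381, 0.2538]
orientation: [[-0.168, 0.986, -0.003], [0.986, 0.168, 0.005], [0.006, -0.002, -1.0]]
wrist_force: [-3.5, 7.8, 0.8]
gripper_width: 0.223
finger_force: 45.0
```

```bash
python3 look.py h11
```

```text
19.3 [0.59063635 0.13805029 0.25383365] [-3.46  7.76  0.78] tcp dock [ -0.99 -14.79]
434:237,147,142 436:232,141,136 438:193,114,104 440:90,68,22 442:92,70,25 444:92,70,26 446:90,70,26 448:87,67,20 450:88,67,20 452:84,64,14 454:106,86,27 456:197,160,52 458:215,176,58 460:146,118,39
```

```bash
cat > cmp.py <<'E'
import sys
from h import *
g=lambda t:cv2.cvtColor(load(t)['frame'],cv2.COLOR_RGB2GRAY).astype(np.float32)
def pc(a,b,r):
    y0,y1,x0,x1=r; A=a[y0:y1,x0:x1];B=b[y0:y1,x0:x1]; return np.round(cv2.phaseCorrelate(A,B,cv2.createHanningWindow(A.shape[::-1],cv2.CV_32F))[0],2)
T=sys.argv[1:]
for a,b in zip(T,T[1:]):
    print(a,b,'clipL',pc(g(a),g(b),(180,280,270,302)),'clipR',pc(g(a),g(b),(180,280,362,392)),'cap',pc(g(a),g(b),(90,150,312,350)),'plate',pc(g(a),g(b),(440,462,305,355)))
E
python3 cmp.py h6 h7 h8 h9 h10 h11; python3 -c "
from lat import *
for t in('h8','h9','h10','h11'):
    d=load(t); print(t,loc(-d['R'].T@d['t']))"
```

```text
h6 h7 clipL [ 0.14 -1.5 ] clipR [-0.   -1.03] cap [0.43 0.03] plate [ 0.24 -0.44]
h7 h8 clipL [ 0.05 -1.58] clipR [-0.02 -0.76] cap [-0.07 -0.09] plate [ 0.12 -0.7 ]
h8 h9 clipL [-0.11 -0.44] clipR [ 0.18 -0.27] cap [0.16 0.05] plate [-0.21 -0.64]
h9 h10 clipL [ 0.12 -0.43] clipR [-0.03 -0.32] cap [-0.29 -0.19] plate [0.19 0.18]
h10 h11 clipL [ 0.05 -0.31] clipR [ 0.   -0.46] cap [-0.12  0.09] plate [-0.05 -0.07]
h8 [ 0.17426677 66.8186326 ]
h9 [ 0.17268154 66.3811796 ]
h10 [ 0.17032159 66.10807926]
h11 [ 0.16678747 65.79480663]
```

The plate now keeps station with the rod while the clips shift past it, and the axial force has risen by about 2 N. So the pin is flush and the plate is only just starting to move. I'll let go, slowly, and retreat upward.

Emit:
step_arm(
  increments=[
    {"hand":0.3,"offset":[0,0,0],"yaw":0},
    {"hand":0.5,"offset":[0,0,0],"yaw":0},
    {"hand":0.6,"offset":[0,0,0],"yaw":0},
    {"hand":0.6,"offset":[0,0,0],"yaw":0},
    {"hand":0.6,"offset":[0,0,0],"yaw":0},
    {"hand":0.6,"offset":[0,0,0],"yaw":0},
  ],
  squeeze=10,
)

```text
t: 20.1
tcp_pos: [0.5916, 0.1356, 0.2541]
orientation: [[-0.167, 0.986, -0.0], [0.986, 0.167, -0.0], [-0.0, -0.0, -1.0]]
wrist_force: [-0.2, -0.6, -0.5]
gripper_width: 0.602
finger_force: 0.0
```

```bash
python3 look.py h12; python3 cmp.py h11 h12
```

```text
20.1 [0.59164527 0.13563162 0.2541008 ] [-0.25 -0.57 -0.54] tcp dock [ -0.4  -17.34]
434:87,69,17 436:92,72,25 438:89,69,17 440:89,68,18 442:91,74,24 444:89,71,24 446:92,72,18 448:164,132,43 450:216,178,56 452:196,159,48 454:47,37,18 456:17,13,18 458:21,19,19 460:45,39,25
h11 h12 clipL [-1.63 -8.67] clipR [-3.22  8.38] cap [-0.05 -9.62] plate [-0.12 -5.64]
```

Emit:
step_arm(
  increments=[
    {"hand":0.6,"offset":[0,0,-0.2],"yaw":0},
    {"hand":0.6,"offset":[0,0,-0.6],"yaw":0},
    {"hand":0.6,"offset":[0,0,-1.1],"yaw":0},
    {"hand":0.6,"offset":[0,0,-1.6],"yaw":0},
    {"hand":0.6,"offset":[0,0,-1.8],"yaw":0},
    {"hand":0.6,"offset":[0,0,-1.8],"yaw":0},
    {"hand":0.6,"offset":[0,0,-1.8],"yaw":0},
  ],
)

```text
t: 21.02
tcp_pos: [0.5911, 0.1357, 0.3607]
orientation: [[-0.167, 0.986, -0.003], [0.986, 0.167, -0.0], [0.0, -0.003, -1.0]]
wrist_force: [0.7, -0.1, -0.8]
gripper_width: 0.6
finger_force: 0.0
```

Emit:
step_arm(
  increments=[
    {"hand":0.6,"offset":[-0.6,0,0],"yaw":0},
    {"hand":0.6,"offset":[-1.2,0,0],"yaw":0},
    {"hand":0.6,"offset":[-1.8,0,0],"yaw":0},
    {"hand":0.6,"offset":[-1.8,0,0],"yaw":0},
    {"hand":0.6,"offset":[-1.8,0,0],"yaw":0},
    {"hand":0.6,"offset":[-1.8,0,0],"yaw":0},
  ],
)

```text
t: 21.78
tcp_pos: [0.6094, 0.0303, 0.3615]
orientation: [[-0.169, 0.986, -0.001], [0.986, 0.169, 0.0], [0.001, -0.001, -1.0]]
wrist_force: [0.2, 0.1, -1.1]
gripper_width: 0.598
finger_force: 0.0
```

Run:
```python
from h import *
s=arm.state(); print(s['t'],s['tcp_pos'],s['wrist_force'])
grab('wrist','f1'); grab('side','f1s')
a=cv2.resize(cv2.imread('pics/f1.png')[60:260,230:430],(400,400)); b=cv2.resize(cv2.imread('pics/f1s.png')[240:360,230:350],(400,400))
cv2.imwrite('pics/m6.png',np.hstack([a,b]))
```

```text
21.775 [0.60941303 0.03033533 0.36151551] [ 0.20371994  0.13279752 -1.1484608 ]
```

View pics/m6.png

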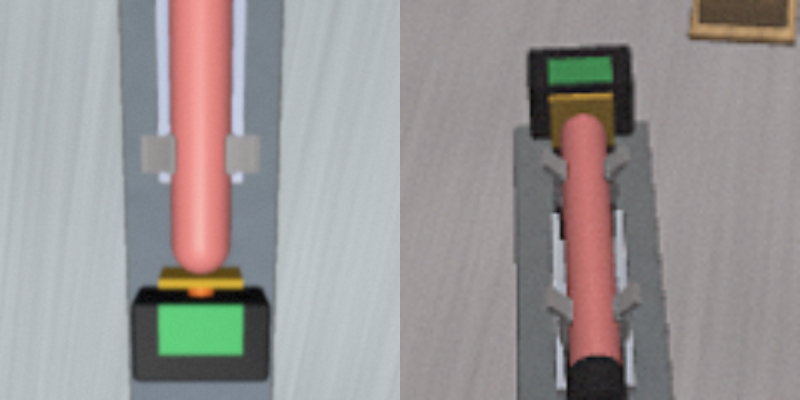

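The final view shows the rod below the flares of both clips, with the nose at the plate and no orange visible between them. The arm is clear. A last numeric check of the nose-to-plate gap follows.

Run:
```python
from lat import *
for t in('f1','w1'):
    d=load(t); f=d['frame'].astype(int)
    for u in(314,318,330,331,332,346,349): print(t,u,' '.join('%d:%d,%d,%d'%(v,*f[v,u]) for v in range(188,214,2)))
d=load('f1'); m=rodmask(d); ys,xs=np.where(m); r=ys.max()
print('nose',r,loc(at_z(d,xs[ys==r].mean(),r+.5,.0755)))
for v in(193,194,195): print('plate top front',v,loc(at_z(d,315,v,.089)),'bottom',loc(at_z(d,315,v,.059)))
x=[xs[ys==q].mean() for q in(70,120,170,190)]; print([loc(at_z(d,a,q,.074)).round(1) for a,q in zip(x,(70,120,170,190))])
d=load('f1s'); m=rodmask(d); ys,xs=np.where(m); print('side', [loc(at_z(d,xs[ys==q].mean(),q,.074)).round(1) for q in(280,300,320,340)])
```

```text
f1 314 188:125,133,145 190:123,132,142 192:115,123,125 194:94,79,44 196:90,71,25 198:107,87,32 200:197,161,55 202:212,175,58 204:117,97,33 206:14,18,19 208:7,7,10 210:11,18,12 212:56,124,75
f1 318 188:176,107,104 190:150,115,118 192:122,118,121 194:91,78,45 196:89,73,24 198:102,83,25 200:197,162,53 202:212,173,57 204:113,95,33 206:14,14,15 208:15,12,16 210:18,22,20 212:60,125,80
f1 330 188:241,157,152 190:234,142,139 192:227,135,133 194:210,122,119 196:159,99,86 198:104,83,24 200:194,157,51 202:221,178,62 204:236,159,65 206:237,136,63 208:127,68,32 210:18,19,17 212:59,126,75
f1 331 188:241,155,149 190:234,144,141 192:227,135,132 194:210,120,117 196:156,95,83 198:103,82,24 200:193,157,51 202:218,175,55 204:233,154,62 206:234,131,61 208:120,67,36 210:20,20,17 212:59,125,76
f1 332 188:236,147,143 190:232,142,137 192:222,128,124 194:206,121,116 196:150,91,80 198:107,84,27 200:195,160,53 202:218,175,56 204:227,143,51 206:227,120,50 208:105,51,21 210:19,23,21 212:56,125,72
f1 346 188:122,131,143 190:124,134,145 192:116,123,126 194:94,76,46 196:91,71,21 198:104,83,27 200:192,158,50 202:209,
[... 1460 characters left out ...]
10:104,84,23 212:196,160,52
w1 349 188:118,126,137 190:116,124,136 192:120,128,139 194:113,123,133 196:117,128,136 198:118,128,137 200:114,123,133 202:97,102,110 204:71,58,30 206:87,66,19 208:86,68,20 210:107,86,29 212:196,161,54
nose 196 [ -0.23768441 -86.49185945]
plate top front 193 [-10.37152598 -81.85727361] bottom [-11.67760812 -86.40636959]
plate top front 194 [-10.37905505 -82.5616816 ] bottom [-11.68603341 -87.19462705]
plate top front 195 [-10.38659255 -83.26718334] bottom [-11.69446814 -87.98410845]
[array([-0.3, -0.5]), array([  0.1, -32.6]), array([ -0.3, -67.3]), array([  0.1, -81.9])]
side [array([ -0.5, -78.1]), array([ -0.5, -31.9]), array([-0.5, 10.8]), array([-0.4, 50.6])]
```

```bash
python3 -c "
from station import arm
print(arm.job_done())"
```

```text
the job is handed in; nothing more can be done
None
```

The job is handed in. The rod was snapped into both clips with the rail back up, then slid until its nose met the yellow plate with the pin flush, and released with the arm clear. This is by my camera and force readings; no verdict came back.

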